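# Fetch the garlic from the back of the caddy

## Task

The garlic bulb stands at the back of one lane of the wooden caddy, behind two containers. Stand those two upright on the tray first, then set the garlic upright in the middle of the round cork trivet, and put both containers back where each of them stood, so that everything in the caddy but the garlic is in its old place again. Do not knock over or shift the tin.

Things in the scene. Friction and masses are not known exactly. Their poses are not given: they have to be found in the camera images.
- garlic_c (a point): centre (28 mm above its foot) of the loose garlic bulb: pale, round, 56 mm wide at about half height, 56 mm high with the neck on top, 0.03 kg. At the start it stands upright in the back place of one of the caddy's two lanes
- timer_c (a point): centre (27 mm up) of the round cream and black kitchen timer, 60 mm in diameter, 54 mm high. It stands in the back place of the other lane and stays there
- spice_jar_c (a point): centre (52.5 mm up) of the slim glass spice jar with dark green contents and black cap: upright cylinder, 41 mm in diameter, 105 mm high, 0.11 kg. In a front or middle place of either lane
- honey_jar_c (a point): centre (51 mm up) of the wide glass honey jar with a grey lid: 66 mm wide along its own x axis, 72 mm along its own y axis, 102 mm high, 0.5 kg. Its own x axis lies across the lane (along the caddy's y axis) within 3 degrees. In a front or middle place of either lane
- salt_shaker_c (a point): centre (45 mm up) of the glass salt shaker with a pale grey perforated cap: round, 44 mm in diameter up to 66 mm, cap 34 mm, 90 mm high, 0.12 kg. In a front or middle place of either lane
- steel_shaker_c (a point): centre (50 mm up) of the brushed metal sugar shaker with a low domed top: round, 56 to 57 mm in diameter, 100 mm high, 0.15 kg. In a front or middle place of either lane
- caddy: fixed wooden caddy, 270 (x) by 206 mm (y); origin: centre of underside, x to its closed back, z up. Floor top 6 mm up, rims and dividers 8 mm thick, 25 mm high. Two lanes 80 mm wide at y = +55 and -55, open in front; in each, three things in line: back place at x = +65, middle -10, front -86 (within 2 mm, sideways too). Inner face of back rim at x = +127
- tray: fixed light wooden tray on feet, 220 mm (its x axis) by 120 mm (y); origin at the centre below it, between the feet; the flat top is 14 mm above the origin, with a thin edge 5 mm wide to 18 mm. Room for two containers side by side, for example at x = -52 and +52 mm
- trivet_c (a point): centre of the top of the fixed round cork trivet, 100 mm in diameter, flat, its top 16 mm above the worktop
- tin_c (a point): centre (55 mm up) of a red food tin, 75 mm in diameter, 110 mm high, standing loose on the hob behind the work; leave it
Not all that is in view belongs to the job. Leave any orange look-alike of the part that bears spice_jar_c alone.

How it is judged:
By the outcome, as a careful person would: the job done as asked, in the order asked, and still so for the second after the job is handed in, with the robot touching nothing.
It also fails if it takes over 144 s, if anything falls off the work surface, if the arm or the gripper's body presses on something with over 40 N, if the wrist force passes 120 N, or if a joint passes its speed limit or range.

## Robot

A 6-joint arm with a two-finger parallel gripper is mounted at the origin on a cart in front of the work surface, level with it; the furniture and walls round the work are solid. World frame = base frame: x ahead of the robot, y to its left, z up, the work surface at z = 0. Lengths are in m, angles in rad, forces in N, time in s.
With the tool pointing down it reaches from about 0.35 to 0.925 m from the base axis. Payload 6.4 kg.
Tool frame: the origin (TCP) lies midway between the tips of the shut fingers; the grasp point (between the pads) lies 19 mm behind it; z points along the fingers, y is the line along which they close (so a half turn about z gives the same grasp; the last joint's range is limited). The gripper opens to 94 mm and grips with 3 to 60 N. Pads are 16 mm wide; open, the fingers measure 119 mm over their backs; the gripper's body (75 mm by 177 mm) begins 78 mm behind the grasp point.
Start: joints at [1.168, 0.245, 1.558, -0, 1.339, -0.174], TCP at [0.147, 0.633, 0.205] pointing down, gripper open.
Joint ranges: [-3.13, 3.13], [-1.02, 2.26], [0.13, 2.54], [-0.95, 4.09], [0.21, 2.88], [-2.74, 2.74]. Speed limits (rad/s): [2.57, 2.57, 3.14, 3.14, 3.14, 3.14].

## Interface

Orientations are given as a unit quaternion [w, x, y, z].
In Python, from cell import sensors, camera, calibration, workorder, silhouettes gives the robot as it stands.
- The arm moves only by the tool send_rows, never from a script. Its argument "series" is a list of rows, each a list of 3 entries, a list of its own where there are three numbers: the shift along the tool's x, y, z as a fraction of full scale, then the turn about the tool's z as a fraction of full scale, then the opening, from 0 (shut) to 1 (fully open). In form: [[[tx, ty, tz], roll, jaw], ...]. A call has 1 to 8 rows; each row is the pose to reach, as a shift and turn from the pose commanded when the call began, along the tool's axes at that moment, turning the shorter way round; what a row does not reach only later rows make up. Full scale, the value 1, is 0.5 m for a shift and pi rad for a turn. A row lasts 1/12 s, in which the tool goes at most 41.7 mm and 7.16 degrees, less where a joint would pass 70% of its speed; a pose out of reach is approached as far as the arm can. A call with a number of a shift or a turn outside -1 to 1 is refused whole. A call with a gripper value outside its range is refused whole. The fingers move at their own pace and stop on an object; the grip force is fixed at half the most. Time passes only in rows, so rows that repeat a pose let the fingers close. It gives the time, the measured TCP pose, the force, the opening and the grip force at its end, in the units of the state.
- sensors.read_state(): the state, without advancing time (a new reading comes with each control period).
- camera(name): name is "scene" or "top" or "wrist"; returns the picture (480x640x3 uint8, blue, green, red); there is no depth.
- calibration(name): a dict with "K" (3x3 intrinsics, pixels), "R" (3x3) and "t" (3): a world point X has camera coordinates R X + t. Camera axes: x right, y down, z forward; pixel columns grow to the right and rows downward; lengths in m; the calibration is good to about 2 mm. A picture is of the moment at which its call begins: read the wrist's pose just before it. calibration takes no time and is no camera call; for the wrist camera it gives the pose at the moment of the call.
- workorder.hand_in(): hands the job in; it is judged then, once.
Trained networks look in the newest picture that a camera, given by its name, has taken for a name from the list of things; names that differ only in an ending like _2 or _b are one class to them, and where a whole thing is asked for, a point or a joint stands for the part that bears it (a point fixed in the world has none). Each returns a list of dicts, best first, with "confidence" (0 to 1); they miss things now and then, are a little off and sometimes report something else, mostly with a low value. They report only what shows in the picture. A call takes as long as a camera call. They do not tell look-alikes from the thing itself.
- silhouettes(name, camera): "mask" (480x640 bool, what is visible of it) and "extent" ([left, top, right, bottom] in pixels, round what is visible of it).
The state is a dict: "clock": time; "joints": joint angles; "dq": joint speeds; "tau": joint torques, N m; "eef_pos": TCP position; "tool_rot": TCP orientation; "contact_force": force on the tool from outside, world axes, zero at the start; "torque": the same for the moment, N m; "gripper_width": finger opening in m; "grip_force": force on a finger pad.
Only numpy, scipy, OpenCV 4.12 (cv2) and the standard library are available. Lean on these libraries where they do the work, as an engineer would, in place of code of your own. Each camera call takes 0.05 s, during which the arm holds its last target. There are 200 camera calls.

## Working session

There is one attempt and no reset: what is moved stays moved. The work goes in short steps, Python scripts to look and compute and a tool call to move; the robot and the scene stay as the last step left them, time stands still between calls to the robot, and variables do not carry over. Pictures are saved under pics/ and viewed, at most 14 in all, crops included, and the job is handed in when it is done.

Besides the shell and the picture viewer there is one more tool, called after ">>>" by a JSON object that holds its "api" and its "payload". send_rows: Moves the arm, as the interface text tells. Its arguments: {"type":"object","properties":{"series":{"type":"array"}},"required":["series"]}

```bash
ls; mkdir -p pics
python3 - <<'E'
from cell import sensors,camera,calibration
import cv2,numpy as np
s=sensors.read_state();print(s)
for n in("scene","top"):
    im=camera(n);cv2.imwrite(f"pics/{n}0.png",im)
    c=calibration(n);print(n,np.round(c["K"],1).tolist(),np.round(c["R"],3).tolist(),np.round(c["t"],3).tolist())
E
```

```text
pics
{'clock': 0.0, 'joints': array([ 1.16785269e+00,  2.45840450e-01,  1.55897470e+00, -2.18658540e-05,
        1.33871732e+00, -1.74108060e-01]), 'dq': array([ 4.31201010e-05,  1.70003646e-03,  1.00714151e-03,  3.41551412e-04,
        2.86097766e-03, -1.01788248e-03]), 'tau': array([-5.53190166e-04, -4.15837812e+01, -3.14603591e+01,  6.84099644e-02,
        3.34472547e-02, -1.26249306e-04]), 'eef_pos': array([0.14721639, 0.63249762, 0.20434964]), 'tool_rot': array([-2.65778713e-04,  1.14165740e-01,  9.93461244e-01, -9.32841055e-04]), 'contact_force': array([0.31277807, 0.7920932 , 0.43990488]), 'torque': array([-0.02907738,  0.01048522,  0.05820813]), 'grip_force': 0.0, 'gripper_width': 0.09365720319437701}
scene [[446.7, 0.0, 317.6], [0.0, 446.7, 235.1], [0.0, 0.0, 1.0]] [[0.66, -0.751, 0.004], [-0.573, -0.508, -0.643], [0.485, 0.422, -0.766]] [-0.36, 0.37, 0.737]
top [[569.9, 0.0, 328.5], [0.0, 569.9, 239.6], [0.0, 0.0, 1.0]] [[0.045, -0.999, -0.005], [-0.975, -0.043, -0.218], [0.218, 0.015, -0.976]] [-0.007, 0.566, 1.294]
```

View pics/scene0.png

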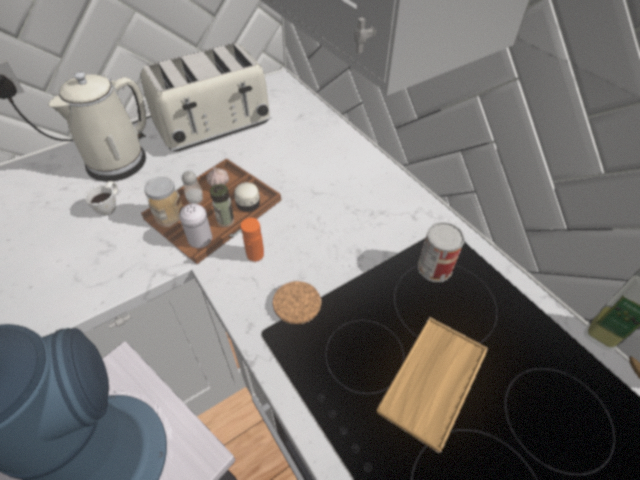

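View pics/top0.png

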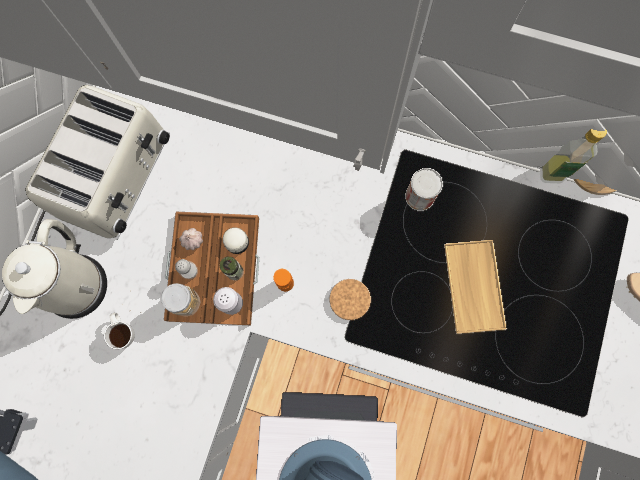

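Top view: the left lane holds the honey jar (180,298) in front, the salt shaker (185,268) in the middle and the garlic (191,238) at the back. The right lane holds the steel shaker (227,300), the spice jar (230,268) and the timer (235,240). The orange decoy is at (283,280), the trivet at (350,298), the tray at (475,287) and the tin at (424,188).

```bash
cat > h.py <<'E'
from cell import sensors,camera,calibration,silhouettes
import cv2,numpy as np
def ray(c,u,v):
    d=np.linalg.inv(c["K"])@[u,v,1]; R=np.array(c["R"]);return -R.T@c["t"],R.T@d
def onz(c,u,v,z):
    o,d=ray(c,u,v);return o+d*(z-o[2])/d[2]
def proj(c,X):
    p=(np.array(c["R"])@np.atleast_2d(X).T).T+c["t"];p=p@np.array(c["K"]).T;return p[:,:2]/p[:,2:]
E
python3 - <<'E'
from h import *
im=camera("top");c=calibration("top")
cv2.imwrite("pics/crop1.png",cv2.resize(im[195:340,150:310],None,fx=4.8,fy=4.1,interpolation=cv2.INTER_CUBIC)[:600,:800])
for n in["garlic_c","timer_c","spice_jar_c","honey_jar_c","salt_shaker_c","steel_shaker_c","caddy","tray","trivet_c","tin_c"]:
    for d in silhouettes(n,"top")[:2]:
        m=d["mask"].astype(np.uint8);k=max(cv2.findContours(m,0,2)[0],key=cv2.contourArea)
        mo=cv2.moments(k);r=cv2.minAreaRect(k)
        print(n,round(d["confidence"],2),d["extent"],np.round(r[0],1),np.round(r[1],1),round(r[2],1))
        if n in("caddy","tray"):
            z=.025 if n=="caddy" else .018
            print([np.round(onz(c,*p,z)[:2],3).tolist() for p in cv2.boxPoints(r)])
        if n=="trivet_c": print(onz(c,*r[0],.016))
E
```

```text
garlic_c 0.94 [180.5, 228.8, 205.2, 250.4] [191. 238.] [20. 22.] 90.0
garlic_c 0.68 [164.7, 210.3, 259.9, 325.3] [211.7 267.6] [ 92.8 110.9] 2.8
timer_c 0.87 [224.5, 223.4, 251.0, 255.7] [235.  240.5] [26.2 24.7] 45.0
spice_jar_c 0.61 [272.4, 269.3, 291.3, 290.0] [283.5 280. ] [21.9 17.7] 45.0
spice_jar_c 0.56 [220.1, 258.7, 240.2, 279.0] [231.  268.5] [24.7 16.3] 45.0
honey_jar_c 0.83 [161.6, 281.5, 204.8, 314.6] [180.4 299.3] [38.9 30.7] 18.4
salt_shaker_c 0.85 [174.7, 259.9, 196.8, 277.5] [185.5 269. ] [22.4 15.7] 26.6
salt_shaker_c 0.16 [212.7, 288.7, 244.7, 313.7] [227.5 301. ] [30.4 24.7] 45.0
steel_shaker_c 0.86 [212.4, 285.5, 242.9, 315.0] [226.8 300.8] [29. 24.] 45.0
caddy 0.58 [164.2, 211.0, 258.4, 325.7] [211.7 267.6] [ 92.6 112. ] 3.5
[[0.359, 0.405], [0.634, 0.418], [0.63, 0.188], [0.356, 0.185]]
tray 0.65 [445.0, 240.7, 506.0, 334.5] [474.1 286.2] [93.4 50.6] 81.6
[[0.577, -0.26], [0.601, -0.383], [0.378, -0.411], [0.355, -0.293]]
trivet_c 0.59 [331.2, 279.0, 370.2, 320.8] [350. 299.] [40. 40.] 90.0
[ 0.4318319  -0.03909615  0.016     ]
trivet_c 0.41 [173.0, 257.9, 198.9, 279.8] [186.5 269. ] [23.3 17.7] 45.0
[0.48727767 0.36179308 0.016     ]
tin_c 0.85 [404.1, 169.7, 444.9, 212.3] [422.7 188.8] [31.2 44.8] 29.4
```

View pics/crop1.png

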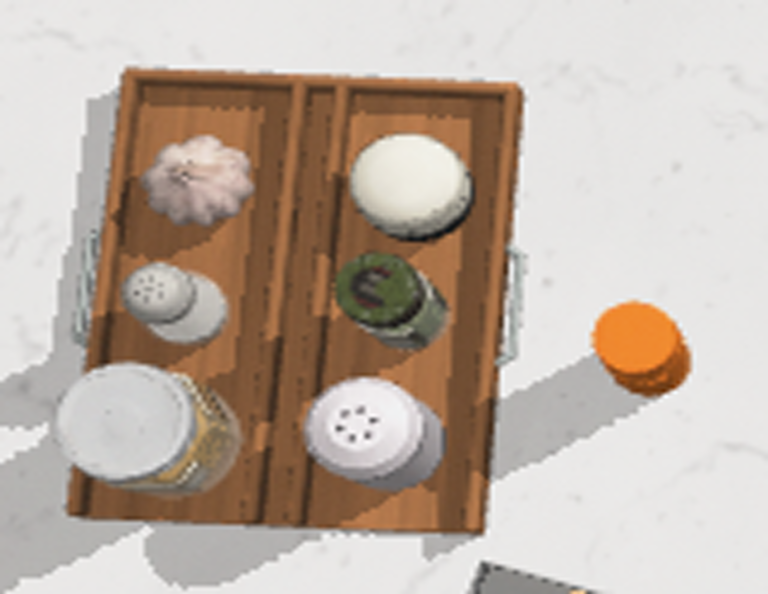

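```bash
cat >> h.py <<'E'
def fit(c,uv,L,W,z,x0):
    from scipy.optimize import least_squares
    P=np.array([[-L/2,W/2],[L/2,W/2],[L/2,-W/2],[-L/2,-W/2]])
    def w(q,P): 
        a=q[2];return np.c_[P@np.array([[np.cos(a),np.sin(a)],[-np.sin(a),np.cos(a)]])+q[:2],np.full(len(P),z)]
    r=least_squares(lambda q:(proj(c,w(q,P))-uv).ravel(),x0)
    return r.x,r.fun.round(1)
def pose(q,p):
    a=q[2];return np.array([q[0]+p[0]*np.cos(a)-p[1]*np.sin(a),q[1]+p[0]*np.sin(a)+p[1]*np.cos(a)])
E
python3 - <<'E'
from h import *
c=calibration("top")
q,f=fit(c,np.array([[164.2,320.9],[175.8,211.6],[258.75,215.5],[250.8,324.8]]),.27,.206,.025,[.5,.3,0]);print("caddy",q,np.degrees(q[2]),f)
for n,p,z in[("honey",(-.086,.055),.108),("salt",(-.01,.055),.096),("garlic",(.065,.055),.034),("spice",(-.01,-.055),.111),("steel",(-.086,-.055),.106),("timer",(.065,-.055),.06)]:
    w=pose(q,p);print(n,w.round(4),proj(c,[*w,z]).round(1))
q,f=fit(c,np.array([[456,333.5],[445,241.5],[493,240.5],[506,329]]),.22,.12,.022,[.48,-.33,0.1]);print("tray",q,np.degrees(q[2]),f)
for x in(-.052,.052):print(pose(q,(x,0)))
print(onz(c,283.5,279,.105), onz(c,424,183,.115))
from cell import sensors
im=camera("wrist");cv2.imwrite("pics/w0.png",im);c=calibration("wrist");o=-np.array(c["R"]).T@c["t"]
print(o,np.array(c["R"]).round(2).tolist(),c["K"][0])
E
```

```text
caddy [4.93488585e-01 2.96981374e-01 2.98664979e-04] 0.017112242758306754 [-0.   0.3  0.1 -0.1  0.1 -0.5 -0.1  0.3]
honey [0.4075 0.352 ] [[177.2 297.3]]
salt [0.4835 0.352 ] [[181.9 265. ]]
garlic [0.5585 0.352 ] [[191.6 239.1]]
spice [0.4835 0.242 ] [[228.5 265.9]]
steel [0.4075 0.242 ] [[226.  299.6]]
timer [0.5585 0.242 ] [[234.8 238.7]]
tray [ 0.47743934 -0.33788403  0.11659092] 6.680167796779322 [-0.4 -0.2 -0.2  1.   0.6 -1.4  0.1  0.6]
[ 0.42579237 -0.34393303]
[ 0.52908631 -0.33183503]
[0.46000996 0.11571117 0.105     ] [ 0.69887961 -0.1989713   0.115     ]
[0.06637926 0.65119059 0.38423477] [[0.23, 0.97, 0.0], [0.93, -0.22, 0.29], [0.28, -0.07, -0.96]] [390.12091562   0.         320.6962187 ]
```

>>> {"api": "send_rows", "payload": {"series": [[[-0.317,-0.214,-0.09],-0.0728,1],[[-0.317,-0.214,-0.09],-0.0728,1],[[-0.317,-0.214,-0.09],-0.0728,1],[[-0.317,-0.214,-0.09],-0.0728,1],[[-0.317,-0.214,-0.09],-0.0728,1],[[-0.317,-0.214,-0.09],-0.0728,1]]}}

```text
clock: 1.2
eef_pos: [0.2812, 0.4906, 0.2526]
tool_rot: [0.002, 0.003, 1.0, 0.001]
contact_force: [-1.0, 0.5, 0.0]
gripper_width: 0.0942
grip_force: 0.0
```

>>> {"api": "send_rows", "payload": {"series": [[[-0.2,-0.28,0],0,1],[[-0.2,-0.28,0],0,1],[[-0.2,-0.28,0],0,1],[[-0.2,-0.28,0],0,1],[[-0.2,-0.28,0],0,1],[[-0.2,-0.28,0],0,1],[[-0.2,-0.28,0],0,1]]}}

```text
clock: 1.78
eef_pos: [0.3773, 0.3533, 0.2504]
tool_rot: [-0.0, 0.0, 1.0, 0.0]
contact_force: [0.2, 0.5, -0.1]
gripper_width: 0.094
grip_force: 0.0
```

Run:
```python
from h import *
s=sensors.read_state();print(s["eef_pos"],s["tool_rot"],s["joints"])
im=camera("wrist");c=calibration("wrist");v=cv2.cvtColor(im,cv2.COLOR_BGR2BGRA)[:,:,:3].copy()
q=[.4935,.297,0]
for p,z in[((-.086,.055),.108),((-.01,.055),.096),((.065,.055),.062),((-.135,.103),.025),((.135,.103),.025),((.135,-.103),.025),((-.135,-.103),.025)]:
    u=proj(c,[*pose(q,p),z])[0];print(p,u.round());cv2.circle(v,tuple(int(i) for i in u),3,(0,0,255),-1)
cv2.imwrite("pics/w1.png",v)
```

```text
[0.37729021 0.35331019 0.25044298] [-1.71238420e-04  2.72145262e-04  9.99999914e-01  2.63539271e-04] [ 5.32637164e-01 -1.08067166e-01  1.84685556e+00  6.36946098e-04
  1.40283151e+00 -1.03772136e+00]
(-0.086, 0.055) [320. 258.]
(-0.01, 0.055) [320. 328.]
(0.065, 0.055) [320. 373.]
(-0.135, 0.103) [366. 186.]
(0.135, 0.103) [359. 403.]
(0.135, -0.103) [193. 404.]
(-0.135, -0.103) [168. 187.]
```

View pics/w1.png

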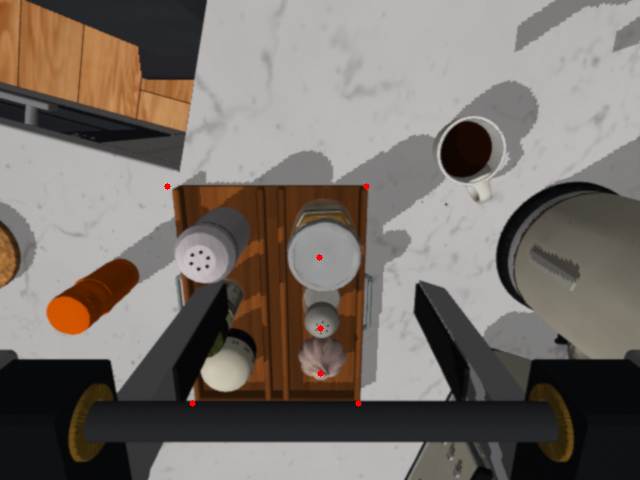

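The wrist view shows the caddy with the honey lid at (324,256), the salt cap at (322,320) and the garlic at (322,358). The arm may still have been settling, so I'll let it rest and measure again.

>>> {"api": "send_rows", "payload": {"series": [[[-0.05,0,0],0,1],[[-0.05,0,0],0,1],[[-0.05,0,0],0,1],[[-0.05,0,0],0,1],[[-0.05,0,0],0,1],[[-0.05,0,0],0,1]]}}

```text
clock: 2.33
eef_pos: [0.4017, 0.3534, 0.2504]
tool_rot: [-0.0, -0.001, 1.0, 0.0]
contact_force: [0.1, -0.3, 0.1]
gripper_width: 0.0941
grip_force: 0.0
```

Run:
```python
from h import *
s=sensors.read_state();print(s["eef_pos"],s["tool_rot"])
c=calibration("wrist");im=camera("wrist");c2=calibration("wrist");print(np.abs(c["t"]-c2["t"]).max(),-np.array(c["R"]).T@c["t"],c["R"],c["K"])
q=[.4935,.297,0]
for n,p,z in[("honey_jar_c",(-.086,.055),.108),("salt_shaker_c",(-.01,.055),.096),("garlic_c",(.065,.055),.034),("timer_c",(.065,-.055),.06),("steel_shaker_c",(-.086,-.055),.106)]:
    u=proj(c,[*pose(q,p),z])[0]
    print(n,u.round(),[(round(d["confidence"],2),np.round(d["extent"])) for d in silhouettes(n,"wrist")[:1]])
cv2.imwrite("pics/w2.png",cv2.resize(im[160:420,130:410],None,fx=2.3,fy=2.3))
for p in [(-.135,.103),(-.135,-.103),(.135,.103),(.135,-.103)]:print(p,proj(c,[*pose(q,p),.025]).round())
```

```text
[0.40171378 0.35338359 0.25043604] [-8.42569340e-05 -5.71079803e-04  9.99999833e-01  3.03912563e-05]
8.363623857982061e-05 [0.31849115 0.35211957 0.42920008] [[ 1.05035029e-04  9.99999931e-01  3.55683066e-04]
 [ 9.57060058e-01 -2.03633682e-04  2.89889641e-01]
 [ 2.89889693e-01  3.09961489e-04 -9.57060014e-01]] [[390.12091562   0.         320.6962187 ]
 [  0.         390.12091562 239.45186127]
 [  0.           0.           1.        ]]
honey_jar_c [320. 230.] [(0.8, array([286., 175., 364., 268.]))]
salt_shaker_c [320. 305.] [(0.82, array([303., 265., 341., 317.]))]
garlic_c [320. 340.] [(0.69, array([296., 318., 347., 360.]))]
timer_c [219. 353.] []
steel_shaker_c [192. 230.] [(0.56, array([172., 186., 248., 257.]))]
(-0.135, 0.103) [[367. 162.]]
(-0.135, -0.103) [[166. 162.]]
(0.135, 0.103) [[360. 386.]]
(0.135, -0.103) [[191. 386.]]
```

View pics/w2.png

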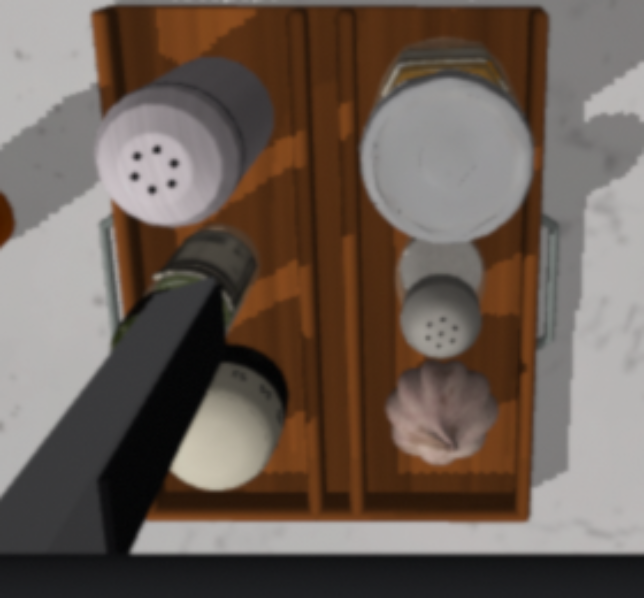

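Fit agrees within 2–4 mm. Crop: honey lid at wrist pixel (324,229), salt cap (322,298), garlic (321,339). Caddy is aligned with the world axes. I'm taking the honey jar across the lane.

>>> {"api": "send_rows", "payload": {"series": [[[-0.01,0.003,0.08],0,1],[[-0.01,0.003,0.16],0,1],[[-0.01,0.003,0.22],0,1],[[-0.01,0.003,0.28],0,1],[[-0.01,0.003,0.34],0,1],[[-0.01,0.003,0.39],0,1],[[-0.01,0.003,0.4],0,1],[[-0.01,0.003,0.4],0,1]]}}

```text
clock: 3.3
eef_pos: [0.4062, 0.3536, 0.0488]
tool_rot: [-0.002, 0.0, 1.0, -0.001]
contact_force: [-0.1, 0.0, -0.3]
gripper_width: 0.0941
grip_force: 0.0
```

>>> {"api": "send_rows", "payload": {"series": [[[0,0,0],0,0.6],[[0,0,0],0,0.6],[[0,0,0],0,0.6],[[0,0,0],0,0.6],[[0,0,0],0,0.6],[[0,0,0],0,0.6]]}}

```text
clock: 3.8
eef_pos: [0.4087, 0.3555, 0.0523]
tool_rot: [0.001, 0.0, 1.0, 0.001]
contact_force: [-0.8, 1.8, 6.9]
gripper_width: 0.0697
grip_force: 30.0
```

>>> {"api": "send_rows", "payload": {"series": [[[0,0,0],0,0.6],[[0,0,0],0,0.6],[[0,0,0],0,0.6],[[0,0,0],0,0.6],[[0,0,0],0,0.6],[[0,0,0],0,0.6]]}}

```text
clock: 4.3
eef_pos: [0.4088, 0.3555, 0.0523]
tool_rot: [0.001, 0.0, 1.0, 0.001]
contact_force: [-0.9, 2.3, 6.7]
gripper_width: 0.0701
grip_force: 30.0
```

>>> {"api": "send_rows", "payload": {"series": [[[0,0,-0.01],0,0.4],[[0,0,-0.03],0,0.4],[[0,0,-0.06],0,0.4],[[0,0,-0.06],0,0.4],[[0,0,-0.06],0,0.4],[[0,0,-0.06],0,0.4]]}}

```text
clock: 4.8
eef_pos: [0.4068, 0.3539, 0.0796]
tool_rot: [-0.001, 0.0, 1.0, -0.001]
contact_force: [0.8, 0.3, -5.6]
gripper_width: 0.0697
grip_force: 30.0
```

Run:
```python
from h import *
im=camera("wrist");a=cv2.resize(im[150:430,140:500],(400,311))
im=camera("top");b=cv2.resize(im[200:340,130:290],(400,350))
cv2.imwrite("pics/g1.png",np.hstack([cv2.copyMakeBorder(a,0,39,0,0,0),b]))
```

```text
(no output)
```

View pics/g1.png

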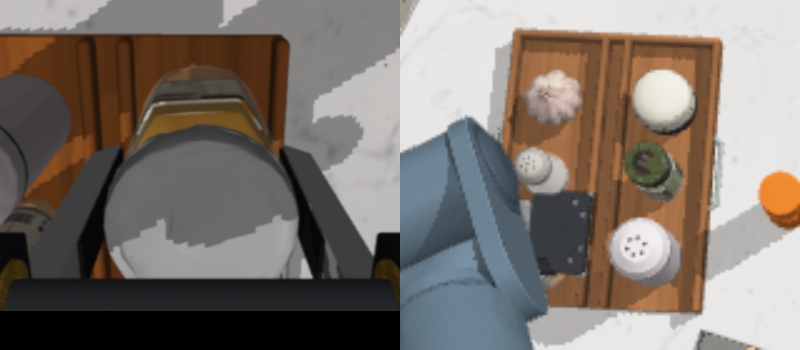

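The wrist crop shows the honey jar upright between the pads and clear of the floor. The top crop shows everything else in place. I'm carrying it to the far slot of the tray.

>>> {"api": "send_rows", "payload": {"series": [[[0,0,-0.06],0,0.4],[[0,0,-0.13],0,0.4],[[0,0,-0.2],0,0.4],[[0,0,-0.26],0,0.4],[[0,0,-0.28],0,0.4]]}}

```text
clock: 5.32
eef_pos: [0.4095, 0.3555, 0.2253]
tool_rot: [0.003, 0.0, 1.0, 0.002]
contact_force: [1.3, 0.6, -3.5]
gripper_width: 0.0702
grip_force: 30.0
```

>>> {"api": "send_rows", "payload": {"series": [[[-0.01,-0.04,0],0,0.4],[[-0.02,-0.12,0],0,0.4],[[-0.03,-0.2,0],0,0.4],[[-0.05,-0.28,0],0,0.4],[[-0.06,-0.36,0],0,0.4],[[-0.07,-0.44,0],0,0.4],[[-0.09,-0.52,0],0,0.4],[[-0.1,-0.6,0],0,0.4]]}}

```text
clock: 5.98
eef_pos: [0.4568, 0.0525, 0.2186]
tool_rot: [-0.001, 0.0, 1.0, 0.0]
contact_force: [0.9, 1.0, -5.0]
gripper_width: 0.0697
grip_force: 30.0
```

>>> {"api": "send_rows", "payload": {"series": [[[-0.01,-0.08,0],0,0.4],[[-0.03,-0.16,0],0,0.4],[[-0.05,-0.24,0],0,0.4],[[-0.06,-0.32,0],0,0.4],[[-0.07,-0.4,0],0,0.4],[[-0.08,-0.48,0],0,0.4],[[-0.1,-0.56,0],0,0.4],[[-0.11,-0.63,0],0,0.4]]}}

```text
clock: 6.65
eef_pos: [0.5118, -0.2628, 0.2179]
tool_rot: [-0.001, 0.001, 1.0, 0.001]
contact_force: [0.7, 0.1, -5.3]
gripper_width: 0.0701
grip_force: 30.0
```

>>> {"api": "send_rows", "payload": {"series": [[[-0.01,-0.06,0],0,0.4],[[-0.02,-0.1,0],0,0.4],[[-0.03,-0.14,0],0,0.4],[[-0.033,-0.142,0],0,0.4],[[-0.033,-0.142,0],0,0.4],[[-0.033,-0.142,0],0,0.4]]}}

```text
clock: 7.15
eef_pos: [0.5283, -0.3306, 0.2185]
tool_rot: [-0.001, -0.0, 1.0, 0.001]
contact_force: [0.0, 0.0, -5.7]
gripper_width: 0.0702
grip_force: 30.0
```

Run:
```python
from h import *
s=sensors.read_state();print(s["eef_pos"],s["joints"],s["contact_force"],s["gripper_width"])
im=camera("wrist");cv2.imwrite("pics/t1.png",im)
c=calibration("wrist")
print(proj(c,[[*pose([.4774,-.3379,.1166],(a*.11,b*.06)),.02] for a,b in((-1,1),(1,1),(1,-1),(-1,-1))]).round())
```

```text
[ 0.52830223 -0.3306153   0.21845884] [-7.40977964e-01  1.75181819e-01  1.61496602e+00  2.86273588e-04
  1.35493410e+00 -2.31186892e+00] [ 0.03727373  0.0062523  -5.72978755] 0.07015075897455568
[[367.  20.]
 [385. 258.]
 [269. 271.]
 [230.  38.]]
```

View pics/t1.png

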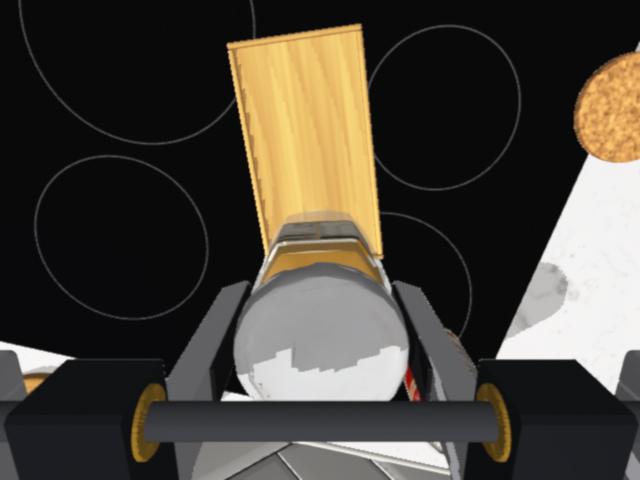

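Tray seen under the jar: near corners (229,46) and (360,26), right far corner near (380,258), close to prediction. Shifting 4 mm toward −y and lowering.

>>> {"api": "send_rows", "payload": {"series": [[[0,-0.008,0.07],0,0.4],[[0,-0.008,0.14],0,0.4],[[0,-0.008,0.2],0,0.4],[[0,-0.008,0.25],0,0.4],[[0,-0.008,0.28],0,0.4],[[0,-0.008,0.29],0,0.4],[[0,-0.008,0.29],0,0.4],[[0,-0.008,0.29],0,0.4]]}}

```text
clock: 7.87
eef_pos: [0.5295, -0.3355, 0.0765]
tool_rot: [0.001, -0.0, 1.0, -0.001]
contact_force: [-0.7, 0.4, -4.8]
gripper_width: 0.07
grip_force: 30.0
```

>>> {"api": "send_rows", "payload": {"series": [[[0,0,0.004],0,0.4],[[0,0,0.008],0,0.4],[[0,0,0.012],0,0.4],[[0,0,0.012],0,0.4],[[0,0,0.012],0,0.4]]}}

```text
clock: 8.28
eef_pos: [0.5289, -0.3356, 0.0696]
tool_rot: [0.0, 0.0, 1.0, -0.0]
contact_force: [-0.9, -0.4, -5.1]
gripper_width: 0.0698
grip_force: 30.0
```

>>> {"api": "send_rows", "payload": {"series": [[[0,0,0.004],0,0.4],[[0,0,0.008],0,0.4],[[0,0,0.008],0,0.4],[[0,0,0.008],0,0.4]]}}

```text
clock: 8.62
eef_pos: [0.5288, -0.3355, 0.0651]
tool_rot: [-0.0, 0.0, 1.0, 0.0]
contact_force: [-0.3, 0.3, -5.6]
gripper_width: 0.0699
grip_force: 30.0
```

>>> {"api": "send_rows", "payload": {"series": [[[0,0,0.003],0,0.4],[[0,0,0.006],0,0.4],[[0,0,0.006],0,0.4],[[0,0,0.006],0,0.4]]}}

```text
clock: 8.95
eef_pos: [0.5288, -0.3355, 0.0623]
tool_rot: [-0.0, 0.0, 1.0, 0.0]
contact_force: [0.7, 0.8, -4.6]
gripper_width: 0.07
grip_force: 30.0
```

>>> {"api": "send_rows", "payload": {"series": [[[0,0,0.002],0,0.4],[[0,0,0.004],0,0.4],[[0,0,0.004],0,0.4]]}}

```text
clock: 9.2
eef_pos: [0.529, -0.3357, 0.0605]
tool_rot: [0.0, 0.0, 1.0, -0.0]
contact_force: [1.1, -0.2, -4.8]
gripper_width: 0.07
grip_force: 30.0
```

>>> {"api": "send_rows", "payload": {"series": [[[0,0,0.002],0,0.4],[[0,0,0.004],0,0.4],[[0,0,0.004],0,0.4]]}}

```text
clock: 9.45
eef_pos: [0.5291, -0.3359, 0.0604]
tool_rot: [-0.0, -0.0, 1.0, 0.0]
contact_force: [-4.6, 2.4, 6.4]
gripper_width: 0.0697
grip_force: 30.0
```

>>> {"api": "send_rows", "payload": {"series": [[[0,0,0],0,0.8],[[0,0,0],0,1],[[0,0,0],0,1],[[0,0,0],0,1]]}}

```text
clock: 9.78
eef_pos: [0.5293, -0.3359, 0.0588]
tool_rot: [0.0, 0.0, 1.0, -0.0]
contact_force: [-1.1, 0.1, -0.1]
gripper_width: 0.0916
grip_force: 0.0
```

>>> {"api": "send_rows", "payload": {"series": [[[0,0,-0.03],0,1],[[0,0,-0.1],0,1],[[0,0,-0.18],0,1],[[0,0,-0.26],0,1],[[0,0,-0.34],0,1],[[0,0,-0.37],0,1]]}}

```text
clock: 10.28
eef_pos: [0.5311, -0.3374, 0.251]
tool_rot: [0.004, -0.0, 1.0, -0.004]
contact_force: [-0.4, -0.8, 1.0]
gripper_width: 0.0938
grip_force: 0.0
```

>>> {"api": "send_rows", "payload": {"series": [[[0.01,0.08,0],0,1],[[0.02,0.16,0],0,1],[[0.03,0.24,0],0,1],[[0.04,0.32,0],0,1],[[0.05,0.4,0],0,1],[[0.06,0.48,0],0,1],[[0.07,0.56,0],0,1],[[0.08,0.64,0],0,1]]}}

```text
clock: 10.95
eef_pos: [0.4885, -0.0139, 0.2437]
tool_rot: [0.001, 0.0, 1.0, -0.0]
contact_force: [0.4, -0.7, 0.0]
gripper_width: 0.0943
grip_force: 0.0
```

>>> {"api": "send_rows", "payload": {"series": [[[0.01,0.08,0],0,0.75],[[0.02,0.16,0],0,0.75],[[0.02,0.24,0],0,0.75],[[0.02,0.32,0],0,0.75],[[0.02,0.4,0],0,0.75],[[0.02,0.48,0],0,0.75],[[0.02,0.56,0],0,0.75],[[0.02,0.64,0],0,0.75]]}}

```text
clock: 11.62
eef_pos: [0.4787, 0.3066, 0.2437]
tool_rot: [0.0, -0.0, 1.0, 0.0]
contact_force: [0.3, -0.1, 0.3]
gripper_width: 0.07
grip_force: 0.0
```

>>> {"api": "send_rows", "payload": {"series": [[[0.08,0.08,0],0,0.75],[[0.08,0.098,0],0,0.75],[[0.08,0.098,0],0,0.75],[[0.08,0.098,0],0,0.75],[[0.08,0.098,0],0,0.75],[[0.08,0.098,0],0,0.75]]}}

```text
clock: 12.12
eef_pos: [0.4398, 0.3524, 0.2435]
tool_rot: [0.0, 0.001, 1.0, -0.0]
contact_force: [0.1, -1.0, 0.2]
gripper_width: 0.0708
grip_force: 0.0
```

Run:
```python
from h import *
s=sensors.read_state();print(s["eef_pos"],s["tool_rot"])
c=calibration("wrist");a=camera("wrist");d=silhouettes("salt_shaker_c","wrist")
print([(x["confidence"],x["extent"]) for x in d[:1]],proj(c,[[.4835,.352,.096],[.4835,.352,.006]]))
b=camera("top");d=silhouettes("honey_jar_c","top");ct=calibration("top")
print([(x["confidence"],x["extent"]) for x in d[:1]],proj(ct,[[.529,-.336,.116]]))
cv2.imwrite("pics/s1.png",np.hstack([cv2.resize(a,(480,360)),cv2.resize(b[190:370,400:560],(320,360))]))
```

```text
[0.43978848 0.35238448 0.24353708] [ 1.87604601e-04  8.93108331e-04  9.99999582e-01 -5.92385602e-05]
[(0.92, [302.7, 227.3, 343.6, 281.9])] [[321.70483399 269.37871687]
 [321.48716455 240.02515617]]
[(0.74, [461.1, 243.9, 500.6, 279.7])] [[484.01751087 256.87605531]]
```

View pics/s1.png

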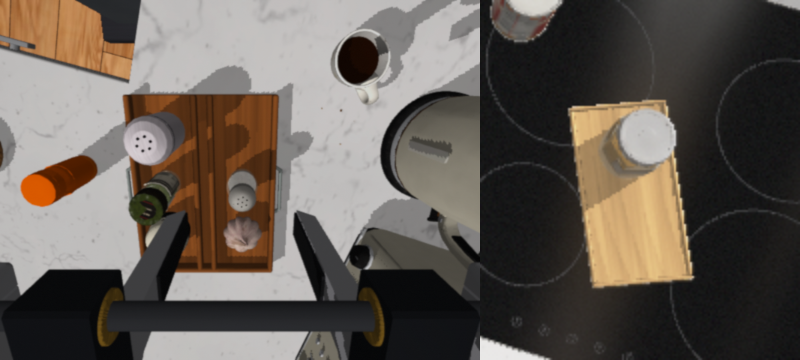

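The right-hand crop shows the honey jar upright on the tray at about (645,135). The wrist crop shows the salt shaker cap at full-frame (322,264), within about 3 mm of nominal. Taking the salt shaker.

>>> {"api": "send_rows", "payload": {"series": [[[-0.082,0.002,0],0,0.75],[[-0.082,0.002,0.06],0,0.75],[[-0.082,0.002,0.14],0,0.75],[[-0.082,0.002,0.22],0,0.75],[[-0.082,0.002,0.3],0,0.75],[[-0.082,0.002,0.36],0,0.75],[[-0.082,0.002,0.41],0,0.75],[[-0.082,0.002,0.42],0,0.75]]}}

```text
clock: 12.98
eef_pos: [0.4769, 0.3522, 0.0283]
tool_rot: [-0.004, 0.001, 1.0, -0.002]
contact_force: [-0.4, -0.6, -0.7]
gripper_width: 0.0706
grip_force: 0.0
```

>>> {"api": "send_rows", "payload": {"series": [[[0,0,0],0,0.7],[[0,0,0],0,0.6],[[0,0,0],0,0.5],[[0,0,0],0,0.35],[[0,0,0],0,0.3],[[0,0,0],0,0.3],[[0,0,0],0,0.3],[[0,0,0],0,0.3]]}}

```text
clock: 13.65
eef_pos: [0.4812, 0.3547, 0.0353]
tool_rot: [0.001, -0.0, 1.0, 0.0]
contact_force: [-0.7, -1.7, 6.7]
gripper_width: 0.0407
grip_force: 30.0
```

>>> {"api": "send_rows", "payload": {"series": [[[0,0,-0.01],0,0.3],[[0,0,-0.04],0,0.3],[[0,0,-0.06],0,0.3],[[0,0,-0.06],0,0.3],[[0,0,-0.06],0,0.3]]}}

```text
clock: 14.07
eef_pos: [0.4804, 0.3547, 0.0642]
tool_rot: [0.001, 0.0, 1.0, 0.0]
contact_force: [-0.4, 0.6, -2.0]
gripper_width: 0.0408
grip_force: 30.0
```

Run:
```python
from h import *
s=sensors.read_state();print(s["eef_pos"],s["contact_force"])
c=calibration("wrist");a=camera("wrist");d=silhouettes("salt_shaker_c","wrist")
print([(x["confidence"],x["extent"]) for x in d[:1]])
p=s["eef_pos"];print(proj(c,[[p[0],p[1],.125],[p[0]+.017,p[1],.125],[p[0],p[1]+.022,.1],[p[0],p[1]-.022,.1],[p[0]-.022,p[1],.035]]).round())
cv2.imwrite("pics/s2.png",a[150:400,200:440])
```

```text
[0.48043825 0.3546953  0.06418407] [-0.39069632  0.57805817 -2.02430516]
[(0.65, [278.5, 248.6, 363.0, 397.6])]
[[324. 369.]
 [324. 409.]
 [377. 332.]
 [270. 332.]
 [323. 236.]]
```

View pics/s2.png

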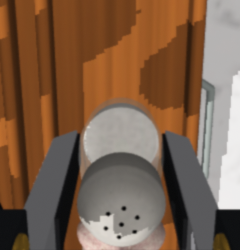

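The crop shows the salt shaker held upright between the pads at column 321 of the full picture. Carrying it to the near tray slot.

>>> {"api": "send_rows", "payload": {"series": [[[0,0,-0.07],0,0.3],[[0,0,-0.14],0,0.3],[[0,0,-0.21],0,0.3],[[0,0,-0.28],0,0.3],[[0,0,-0.31],0,0.3]]}}

```text
clock: 14.58
eef_pos: [0.4816, 0.3552, 0.2232]
tool_rot: [0.003, 0.0, 1.0, 0.001]
contact_force: [0.0, 0.9, -0.8]
gripper_width: 0.0405
grip_force: 30.0
```

>>> {"api": "send_rows", "payload": {"series": [[[0.01,-0.06,0],0,0.3],[[0.02,-0.14,0],0,0.3],[[0.03,-0.22,0],0,0.3],[[0.04,-0.3,0],0,0.3],[[0.05,-0.38,0],0,0.3],[[0.05,-0.46,0],0,0.3],[[0.05,-0.54,0],0,0.3],[[0.05,-0.62,0],0,0.3]]}}

```text
clock: 15.25
eef_pos: [0.4541, 0.0428, 0.2177]
tool_rot: [-0.0, -0.0, 1.0, 0.0]
contact_force: [0.4, -0.1, -0.5]
gripper_width: 0.0402
grip_force: 30.0
```

>>> {"api": "send_rows", "payload": {"series": [[[0.01,-0.08,0],0,0.3],[[0.02,-0.16,0],0,0.3],[[0.03,-0.24,0],0,0.3],[[0.04,-0.32,0],0,0.3],[[0.05,-0.4,0],0,0.3],[[0.058,-0.48,0],0,0.3],[[0.058,-0.56,0],0,0.3],[[0.058,-0.64,0],0,0.3]]}}

```text
clock: 15.92
eef_pos: [0.425, -0.2773, 0.2176]
tool_rot: [-0.0, 0.0, 1.0, 0.0]
contact_force: [0.7, 0.1, -1.1]
gripper_width: 0.0407
grip_force: 30.0
```

>>> {"api": "send_rows", "payload": {"series": [[[0,-0.07,0],0,0.3],[[0,-0.12,0],0,0.3],[[0,-0.14,0],0,0.3],[[0,-0.14,0.05],0,0.3],[[0,-0.14,0.1],0,0.3],[[0,-0.14,0.1],0,0.3],[[0,-0.14,0.1],0,0.3]]}}

```text
clock: 16.5
eef_pos: [0.4252, -0.3439, 0.1668]
tool_rot: [-0.001, -0.0, 1.0, 0.002]
contact_force: [-0.4, 1.2, -0.9]
gripper_width: 0.0407
grip_force: 30.0
```

>>> {"api": "send_rows", "payload": {"series": [[[-0.002,-0.006,0.07],0,0.3],[[-0.002,-0.006,0.13],0,0.3],[[-0.002,-0.006,0.18],0,0.3],[[-0.002,-0.006,0.22],0,0.3],[[-0.002,-0.006,0.235],0,0.3],[[-0.002,-0.006,0.235],0,0.3],[[-0.002,-0.006,0.235],0,0.3]]}}

```text
clock: 17.08
eef_pos: [0.4279, -0.3493, 0.0527]
tool_rot: [0.001, -0.0, 1.0, -0.001]
contact_force: [0.6, 0.5, -1.1]
gripper_width: 0.0405
grip_force: 30.0
```

>>> {"api": "send_rows", "payload": {"series": [[[0,0,0.004],0,0.3],[[0,0,0.006],0,0.3],[[0,0,0.006],0,0.3],[[0,0,0.006],0,0.3]]}}

```text
clock: 17.42
eef_pos: [0.4273, -0.349, 0.0488]
tool_rot: [0.0, 0.0, 1.0, -0.001]
contact_force: [0.4, 0.1, -1.2]
gripper_width: 0.0406
grip_force: 30.0
```

>>> {"api": "send_rows", "payload": {"series": [[[0,0,0.002],0,0.3],[[0,0,0.003],0,0.3],[[0,0,0.003],0,0.3],[[0,0,0.003],0,0.3]]}}

```text
clock: 17.75
eef_pos: [0.4269, -0.3486, 0.0464]
tool_rot: [-0.0, 0.0, 1.0, 0.0]
contact_force: [0.2, -0.1, -1.0]
gripper_width: 0.0406
grip_force: 30.0
```

>>> {"api": "send_rows", "payload": {"series": [[[0,0,0.002],0,0.3],[[0,0,0.004],0,0.3],[[0,0,0.004],0,0.3],[[0,0,0.004],0,0.3]]}}

```text
clock: 18.08
eef_pos: [0.4269, -0.3485, 0.0443]
tool_rot: [-0.0, 0.0, 1.0, 0.0]
contact_force: [-0.1, -0.1, -0.9]
gripper_width: 0.0406
grip_force: 30.0
```

>>> {"api": "send_rows", "payload": {"series": [[[0,0,0.002],0,0.3],[[0,0,0.002],0,0.3],[[0,0,0.002],0,0.3]]}}

```text
clock: 18.33
eef_pos: [0.427, -0.3486, 0.0434]
tool_rot: [-0.0, 0.0, 1.0, 0.0]
contact_force: [0.6, 0.4, -0.8]
gripper_width: 0.0406
grip_force: 30.0
```

>>> {"api": "send_rows", "payload": {"series": [[[0,0,0.002],0,0.3],[[0,0,0.002],0,0.3],[[0,0,0.002],0,0.3]]}}

```text
clock: 18.58
eef_pos: [0.427, -0.3487, 0.0433]
tool_rot: [-0.0, -0.0, 1.0, 0.0]
contact_force: [-2.0, 1.4, 6.2]
gripper_width: 0.0408
grip_force: 30.0
```

>>> {"api": "send_rows", "payload": {"series": [[[0,0,0],0,0.6],[[0,0,0],0,0.8],[[0,0,0],0,0.8],[[0,0,0],0,0.8]]}}

```text
clock: 18.92
eef_pos: [0.4269, -0.3486, 0.0423]
tool_rot: [0.0, 0.0, 1.0, 0.0]
contact_force: [-0.3, -0.6, 0.7]
gripper_width: 0.0641
grip_force: 0.0
```

>>> {"api": "send_rows", "payload": {"series": [[[0,0,-0.03],0,0.8],[[0,0,-0.1],0,0.8],[[0,0,-0.18],0,0.8],[[0,0,-0.26],0,0.8],[[0,0,-0.34],0,0.8],[[0,0,-0.4],0,0.8],[[0,0,-0.415],0,0.8]]}}

```text
clock: 19.5
eef_pos: [0.4288, -0.3508, 0.2567]
tool_rot: [0.003, -0.0, 1.0, -0.004]
contact_force: [-0.0, -1.1, 0.7]
gripper_width: 0.0752
grip_force: 0.0
```

>>> {"api": "send_rows", "payload": {"series": [[[-0.01,0.08,0],0,1],[[-0.02,0.16,0],0,1],[[-0.03,0.24,0],0,1],[[-0.05,0.32,0],0,1],[[-0.06,0.4,0],0,1],[[-0.07,0.47,0],0,1],[[-0.09,0.54,0],0,1],[[-0.1,0.62,0],0,1]]}}

```text
clock: 20.17
eef_pos: [0.4768, -0.0371, 0.2487]
tool_rot: [-0.001, 0.0, 1.0, 0.0]
contact_force: [-0.1, 0.3, 1.0]
gripper_width: 0.0942
grip_force: 0.0
```

>>> {"api": "send_rows", "payload": {"series": [[[-0.01,0.08,0],0,1],[[-0.02,0.16,0],0,1],[[-0.03,0.24,0],0,1],[[-0.05,0.32,0],0,1],[[-0.06,0.4,0],0,1],[[-0.07,0.47,0],0,1],[[-0.09,0.54,0],0,1],[[-0.1,0.62,0],0,1]]}}

```text
clock: 20.83
eef_pos: [0.5269, 0.2728, 0.2483]
tool_rot: [-0.001, 0.0, 1.0, -0.0]
contact_force: [0.3, -0.5, 0.8]
gripper_width: 0.0943
grip_force: 0.0
```

>>> {"api": "send_rows", "payload": {"series": [[[-0.05,0.08,0],0.04,1],[[-0.063,0.16,0],0.08,1],[[-0.063,0.163,0],0.12,1],[[-0.063,0.163,0],0.16,1],[[-0.063,0.163,0],0.2,1],[[-0.063,0.163,0],0.24,1],[[-0.063,0.163,0],0.27,1],[[-0.063,0.163,0],0.3,1]]}}

```text
clock: 21.5
eef_pos: [0.558, 0.3528, 0.2479]
tool_rot: [-0.001, 0.456, 0.89, -0.001]
contact_force: [-0.5, 0.1, -0.6]
gripper_width: 0.094
grip_force: 0.0
```

>>> {"api": "send_rows", "payload": {"series": [[[0,0,0],0.04,1],[[0,0,0],0.08,1],[[0,0,0],0.12,1],[[0,0,0],0.16,1],[[0,0,0],0.2,1],[[0,0,0],0.2,1],[[0,0,0],0.2,1],[[0,0,0],0.2,1]]}}

```text
clock: 22.17
eef_pos: [0.5582, 0.3528, 0.249]
tool_rot: [-0.0, 0.706, 0.708, -0.001]
contact_force: [0.3, -0.1, 0.0]
gripper_width: 0.0941
grip_force: 0.0
```

Run:
```python
from h import *
s=sensors.read_state();print(s["eef_pos"],s["tool_rot"],s["joints"][5])
c=calibration("wrist");a=camera("wrist");d=silhouettes("garlic_c","wrist")
print([(x["confidence"],x["extent"]) for x in d[:1]],proj(c,[[.5585,.353,.034],[.5585,.353,.062]]).round())
if d:
  e=d[0]["extent"];print(onz(c,(e[0]+e[2])/2,(e[1]+e[3])/2,.034))
b=camera("top")
cv2.imwrite("pics/ga1.png",np.hstack([cv2.resize(a,(480,360)),cv2.resize(b[190:370,400:560],(320,360))]))
```

```text
[0.55823632 0.35276253 0.24902468] [-2.53607272e-04  7.06225595e-01  7.07986580e-01 -5.88604002e-04] 0.3897111480536456
[(0.96, [295.4, 178.4, 349.4, 229.3])] [[320. 206.]
 [319. 212.]]
[0.56139591 0.35549981 0.034     ]
```

View pics/ga1.png

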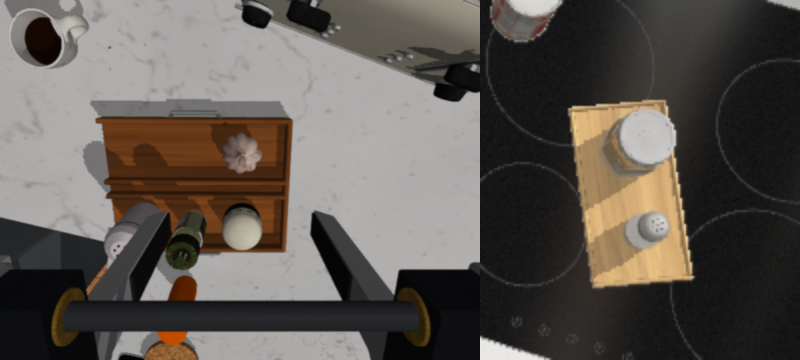

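Both containers stand upright on the tray: honey jar at (645,135), salt shaker at (653,228) in the right crop. The only garlic is in the left lane at wrist (322,204). It is open on the front side now, so I'm gripping along the lane with the jaws set to clear the back rim.

>>> {"api": "send_rows", "payload": {"series": [[[0.003,0.004,0.06],0,0.81],[[0.003,0.004,0.14],0,0.81],[[0.003,0.004,0.22],0,0.81],[[0.003,0.004,0.3],0,0.81],[[0.003,0.004,0.35],0,0.81],[[0.003,0.004,0.38],0,0.81],[[0.003,0.004,0.39],0,0.81],[[0.003,0.004,0.39],0,0.81]]}}

```text
clock: 22.98
eef_pos: [0.5603, 0.3543, 0.0544]
tool_rot: [-0.0, 0.707, 0.707, -0.0]
contact_force: [-0.4, 1.0, 0.6]
gripper_width: 0.0761
grip_force: 0.0
```

>>> {"api": "send_rows", "payload": {"series": [[[0,0,0.02],0,0.81],[[0,0,0.04],0,0.81],[[0,0,0.06],0,0.81],[[0,0,0.07],0,0.81],[[0,0,0.075],0,0.81],[[0,0,0.075],0,0.81],[[0,0,0.075],0,0.81]]}}

```text
clock: 23.57
eef_pos: [0.5606, 0.3544, 0.0176]
tool_rot: [0.0, 0.707, 0.707, 0.0]
contact_force: [-0.2, 0.1, -0.2]
gripper_width: 0.0763
grip_force: 0.0
```

>>> {"api": "send_rows", "payload": {"series": [[[0,0,0.003],0,0.7],[[0,0,0.003],0,0.65],[[0,0,0.003],0,0.55],[[0,0,0.003],0,0.5],[[0,0,0.003],0,0.45],[[0,0,0.003],0,0.45],[[0,0,0.003],0,0.45],[[0,0,0.003],0,0.45]]}}

```text
clock: 24.23
eef_pos: [0.5606, 0.3545, 0.0162]
tool_rot: [0.0, 0.707, 0.707, 0.0]
contact_force: [0.2, -0.3, 2.1]
gripper_width: 0.0537
grip_force: 30.0
```

>>> {"api": "send_rows", "payload": {"series": [[[0,0,-0.01],0,0.45],[[0,0,-0.04],0,0.45],[[0,0,-0.08],0,0.45],[[0,0,-0.08],0,0.45],[[0,0,-0.08],0,0.45]]}}

```text
clock: 24.65
eef_pos: [0.5619, 0.355, 0.0582]
tool_rot: [0.001, 0.707, 0.707, 0.002]
contact_force: [0.6, 0.2, -0.6]
gripper_width: 0.0533
grip_force: 30.0
```

Run:
```python
from h import *
s=sensors.read_state();p=s["eef_pos"];print(p)
c=calibration("wrist");a=camera("wrist");d=silhouettes("garlic_c","wrist")
print([(x["confidence"],x["extent"]) for x in d[:1]],proj(c,[[p[0],p[1],p[2]+.019]]).round())
cv2.imwrite("pics/ga2.png",a[120:420,160:480])
```

```text
[0.5619071  0.35495834 0.05817368]
[(0.84, [263.0, 253.6, 378.1, 362.0])] [[317. 314.]]
```

View pics/ga2.png

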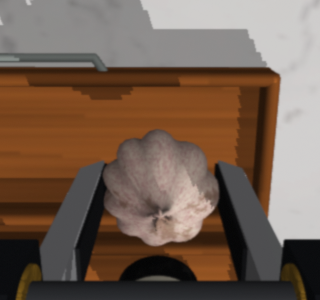

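The garlic is held centred and upright (crop (160,188)). Lifting it and moving it above the trivet.

>>> {"api": "send_rows", "payload": {"series": [[[0,0,-0.07],0,0.45],[[0,0,-0.15],0,0.45],[[0,0,-0.23],0,0.45],[[0,0,-0.31],0,0.45],[[0,0,-0.37],0,0.45],[[0,0,-0.38],0,0.45]]}}

```text
clock: 25.25
eef_pos: [0.5629, 0.3555, 0.2526]
tool_rot: [0.002, 0.707, 0.707, 0.005]
contact_force: [0.4, -0.8, 0.9]
gripper_width: 0.0534
grip_force: 30.0
```

>>> {"api": "send_rows", "payload": {"series": [[[-0.05,-0.02,0],0,0.45],[[-0.13,-0.05,0],0,0.45],[[-0.2,-0.07,0],0,0.45],[[-0.28,-0.1,0],0,0.45],[[-0.36,-0.12,0],0,0.45],[[-0.43,-0.14,0],0,0.45],[[-0.51,-0.17,0],0,0.45],[[-0.58,-0.2,0],0,0.45]]}}

```text
clock: 25.92
eef_pos: [0.4587, 0.0628, 0.2437]
tool_rot: [-0.001, 0.707, 0.707, -0.001]
contact_force: [0.7, -0.8, 0.5]
gripper_width: 0.0532
grip_force: 30.0
```

>>> {"api": "send_rows", "payload": {"series": [[[-0.07,-0.02,0],0,0.45],[[-0.14,-0.05,0],0,0.45],[[-0.21,-0.06,0],0,0.45],[[-0.21,-0.06,0],0,0.45],[[-0.21,-0.06,0],0,0.45],[[-0.21,-0.06,0],0,0.45]]}}

```text
clock: 26.42
eef_pos: [0.43, -0.0402, 0.2446]
tool_rot: [-0.001, 0.707, 0.707, -0.0]
contact_force: [0.3, 0.7, -0.2]
gripper_width: 0.0535
grip_force: 30.0
```

Run:
```python
from h import *
s=sensors.read_state();p=s["eef_pos"];print(p)
c=calibration("wrist");a=camera("wrist");b=camera("top")
d=silhouettes("garlic_c","wrist");print([(x["confidence"],x["extent"]) for x in d[:1]])
for t in [[.4318,-.0391,.016]]:
  th=np.linspace(0,6.28,60);P=proj(c,np.c_[t[0]+.05*np.cos(th),t[1]+.05*np.sin(th),0*th+.016])
  cv2.polylines(a,[P.astype(np.int32)],True,(255,0,0),1)
ct=calibration("top");P=proj(ct,np.c_[t[0]+.05*np.cos(th),t[1]+.05*np.sin(th),0*th+.016])
cv2.imwrite("pics/tr1.png",cv2.resize(a,(800,600)))
```

```text
[ 0.43002421 -0.04015586  0.24464824]
[(0.73, [264.2, 252.3, 379.4, 362.6])]
```

View pics/tr1.png

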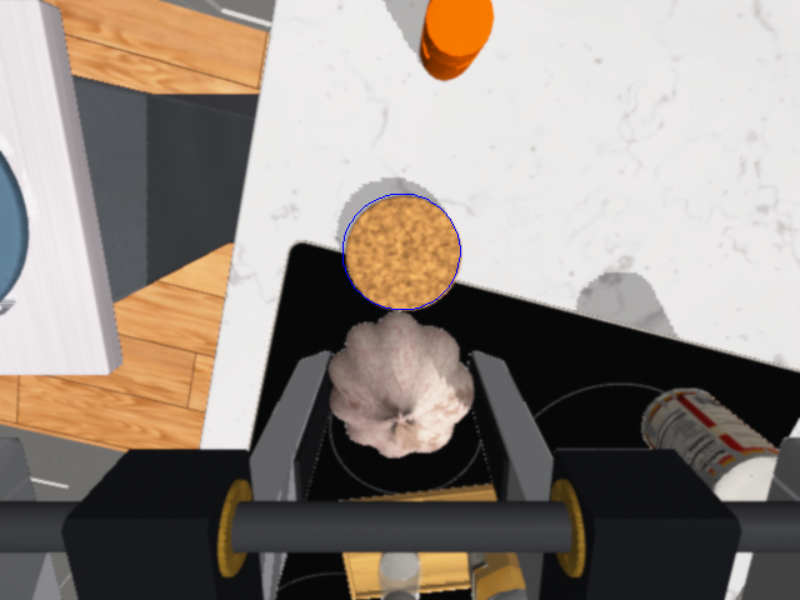

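The projected trivet outline (blue, centre (402,251)) matches the picture. Lowering.

>>> {"api": "send_rows", "payload": {"series": [[[0,0.004,0.06],0,0.45],[[0,0.004,0.14],0,0.45],[[0,0.004,0.22],0,0.45],[[0,0.004,0.3],0,0.45],[[0,0.004,0.36],0,0.45],[[0,0.004,0.4],0,0.45],[[0,0.004,0.41],0,0.45],[[0,0.004,0.41],0,0.45]]}}

```text
clock: 27.23
eef_pos: [0.4314, -0.0393, 0.0396]
tool_rot: [-0.002, 0.707, 0.708, -0.001]
contact_force: [0.3, 0.2, -0.3]
gripper_width: 0.053
grip_force: 30.0
```

>>> {"api": "send_rows", "payload": {"series": [[[0,0,0.01],0,0.45],[[0,0,0.018],0,0.45],[[0,0,0.018],0,0.45],[[0,0,0.018],0,0.45]]}}

```text
clock: 27.57
eef_pos: [0.4332, -0.0408, 0.0328]
tool_rot: [0.001, 0.707, 0.707, 0.0]
contact_force: [-0.1, 0.3, -0.2]
gripper_width: 0.0532
grip_force: 30.0
```

>>> {"api": "send_rows", "payload": {"series": [[[0,0,0.002],0,0.45],[[0,0,0.004],0,0.45],[[0,0,0.004],0,0.45],[[0,0,0.004],0,0.45]]}}

```text
clock: 27.9
eef_pos: [0.4325, -0.0407, 0.0301]
tool_rot: [0.0, 0.707, 0.707, 0.0]
contact_force: [0.1, -0.6, -0.1]
gripper_width: 0.0538
grip_force: 30.0
```

>>> {"api": "send_rows", "payload": {"series": [[[0,0,0.002],0,0.45],[[0,0,0.004],0,0.45],[[0,0,0.004],0,0.45],[[0,0,0.004],0,0.45]]}}

```text
clock: 28.23
eef_pos: [0.4324, -0.0406, 0.0278]
tool_rot: [-0.0, 0.707, 0.707, -0.0]
contact_force: [0.4, 0.5, 0.1]
gripper_width: 0.0536
grip_force: 30.0
```

>>> {"api": "send_rows", "payload": {"series": [[[0,0,0.002],0,0.45],[[0,0,0.003],0,0.45],[[0,0,0.003],0,0.45],[[0,0,0.003],0,0.45]]}}

```text
clock: 28.57
eef_pos: [0.4324, -0.0406, 0.0264]
tool_rot: [-0.0, 0.707, 0.707, -0.0]
contact_force: [-0.7, 0.2, -0.1]
gripper_width: 0.0537
grip_force: 30.0
```

>>> {"api": "send_rows", "payload": {"series": [[[0,0,0.001],0,0.45],[[0,0,0.002],0,0.45],[[0,0,0.002],0,0.45]]}}

```text
clock: 28.82
eef_pos: [0.4326, -0.0407, 0.0262]
tool_rot: [-0.0, 0.707, 0.707, -0.0]
contact_force: [-4.0, 0.9, 7.6]
gripper_width: 0.0532
grip_force: 30.0
```

>>> {"api": "send_rows", "payload": {"series": [[[0,0,0],0,0.58],[[0,0,0],0,0.65],[[0,0,0],0,0.75],[[0,0,0],0,0.8],[[0,0,0],0,0.8],[[0,0,0],0,0.8]]}}

```text
clock: 29.32
eef_pos: [0.4324, -0.0406, 0.0254]
tool_rot: [-0.0, 0.707, 0.707, -0.0]
contact_force: [0.3, 0.1, 0.1]
gripper_width: 0.0752
grip_force: 0.0
```

>>> {"api": "send_rows", "payload": {"series": [[[0,0,-0.03],0,0.8],[[0,0,-0.1],0,0.8],[[0,0,-0.18],0,0.8],[[0,0,-0.26],0,0.8],[[0,0,-0.34],0,0.8],[[0,0,-0.42],0,0.8],[[0,0,-0.43],0,0.8],[[0,0,-0.43],0,0.8]]}}

```text
clock: 29.98
eef_pos: [0.4342, -0.0412, 0.2438]
tool_rot: [0.003, 0.707, 0.707, 0.001]
contact_force: [0.5, 0.3, -0.2]
gripper_width: 0.0754
grip_force: 0.0
```

>>> {"api": "send_rows", "payload": {"series": [[[0,0,0],-0.039,0.75],[[0,0,0],-0.078,0.75],[[0,0,0],-0.117,0.75],[[0,0,0],-0.156,0.75],[[0,0,0],-0.195,0.75],[[0,0,0],-0.234,0.75],[[0,0,0],-0.27,0.75],[[0,0,0],-0.3,0.75]]}}

```text
clock: 30.65
eef_pos: [0.4313, -0.0402, 0.2377]
tool_rot: [-0.002, 0.307, 0.952, 0.0]
contact_force: [-0.3, 0.1, 0.2]
gripper_width: 0.0703
grip_force: 0.0
```

>>> {"api": "send_rows", "payload": {"series": [[[0,0,0],-0.039,0.75],[[0,0,0],-0.078,0.75],[[0,0,0],-0.117,0.75],[[0,0,0],-0.156,0.75],[[0,0,0],-0.195,0.75],[[0,0,0],-0.2,0.75],[[0,0,0],-0.2,0.75],[[0,0,0],-0.2,0.75]]}}

```text
clock: 31.32
eef_pos: [0.4319, -0.0404, 0.2391]
tool_rot: [-0.001, 0.001, 1.0, 0.0]
contact_force: [0.0, -1.2, 0.1]
gripper_width: 0.0704
grip_force: 0.0
```

Run:
```python
from h import *
s=sensors.read_state();p=s["eef_pos"];print(p,s["tool_rot"],s["joints"][5])
b=camera("top");c=calibration("top")
for n,X in(("garlic_c",[.4318,-.0391,.044]),("tin_c",[.699,-.199,.11]),("salt_shaker_c",[.427,-.3487,.1])):
  print(n,[(round(x["confidence"],2),x["extent"]) for x in silhouettes(n,"top")[:2]],proj(c,X).round(1))
```

```text
[ 0.43190788 -0.0404115   0.2391434 ] [-1.06425159e-03  1.31326057e-03  9.99998496e-01  3.89481034e-04] -1.9240332672349771
garlic_c [(0.82, [340.0, 293.2, 363.8, 311.8])] [[350.4 297.6]]
tin_c [(0.81, [403.0, 167.9, 443.5, 211.8])] [[423.7 183.6]]
salt_shaker_c [(0.62, [470.1, 294.7, 494.7, 313.0])] [[488.5 302.9]]
```

>>> {"api": "send_rows", "payload": {"series": [[[0.011,-0.08,0],0,0.75],[[0.011,-0.16,0],0,0.75],[[0.011,-0.24,0],0,0.75],[[0.011,-0.32,0],0,0.75],[[0.011,-0.4,0],0,0.75],[[0.011,-0.48,0],0,0.75],[[0.011,-0.56,0],0,0.75],[[0.011,-0.616,0],0,0.75]]}}

```text
clock: 32.18
eef_pos: [0.4264, -0.3518, 0.2404]
tool_rot: [0.0, 0.001, 1.0, -0.0]
contact_force: [0.1, 0.4, 0.4]
gripper_width: 0.0705
grip_force: 0.0
```

>>> {"api": "send_rows", "payload": {"series": [[[0,0,0],0,0.75],[[0,0,0.08],0,0.75],[[0,0,0.16],0,0.75],[[0,0,0.24],0,0.75],[[0,0,0.3],0,0.75],[[0,0,0.34],0,0.75],[[0,0,0.36],0,0.75],[[0,0,0.36],0,0.75]]}}

```text
clock: 32.85
eef_pos: [0.4259, -0.3467, 0.0581]
tool_rot: [-0.001, 0.0, 1.0, 0.002]
contact_force: [-0.2, -0.2, 0.5]
gripper_width: 0.0705
grip_force: 0.0
```

>>> {"api": "send_rows", "payload": {"series": [[[0,0,0],0,0.75],[[0,0,0],0,0.75],[[0,0,0],0,0.75]]}}

```text
clock: 33.1
eef_pos: [0.428, -0.3497, 0.0626]
tool_rot: [0.001, 0.0, 1.0, -0.001]
contact_force: [0.1, -0.1, 0.1]
gripper_width: 0.0706
grip_force: 0.0
```

>>> {"api": "send_rows", "payload": {"series": [[[0,0,0.015],0,0.75],[[0,0,0.03],0,0.75],[[0,0,0.037],0,0.75],[[0,0,0.037],0,0.75],[[0,0,0.037],0,0.75],[[0,0,0.037],0,0.75]]}}

```text
clock: 33.6
eef_pos: [0.427, -0.3487, 0.0419]
tool_rot: [-0.0, 0.0, 1.0, 0.0]
contact_force: [-1.1, 0.9, 0.5]
gripper_width: 0.0708
grip_force: 0.0
```

>>> {"api": "send_rows", "payload": {"series": [[[0,0,0],0,0.7],[[0,0,0],0,0.6],[[0,0,0],0,0.5],[[0,0,0],0,0.35],[[0,0,0],0,0.3],[[0,0,0],0,0.3],[[0,0,0],0,0.3],[[0,0,0],0,0.3]]}}

```text
clock: 34.27
eef_pos: [0.427, -0.3487, 0.0421]
tool_rot: [0.0, 0.0, 1.0, -0.0]
contact_force: [-0.3, -0.6, 1.2]
gripper_width: 0.0408
grip_force: 30.0
```

>>> {"api": "send_rows", "payload": {"series": [[[0,0,-0.03],0,0.3],[[0,0,-0.1],0,0.3],[[0,0,-0.17],0,0.3],[[0,0,-0.24],0,0.3],[[0,0,-0.31],0,0.3],[[0,0,-0.35],0,0.3],[[0,0,-0.35],0,0.3]]}}

```text
clock: 34.85
eef_pos: [0.4288, -0.3508, 0.2227]
tool_rot: [0.003, -0.0, 1.0, -0.004]
contact_force: [-0.0, -0.5, -1.1]
gripper_width: 0.0408
grip_force: 30.0
```

>>> {"api": "send_rows", "payload": {"series": [[[-0.01,0.05,0],0,0.3],[[-0.02,0.13,0],0,0.3],[[-0.03,0.21,0],0,0.3],[[-0.03,0.29,0],0,0.3],[[-0.04,0.37,0],0,0.3],[[-0.04,0.45,0],0,0.3],[[-0.05,0.53,0],0,0.3],[[-0.05,0.61,0],0,0.3]]}}

```text
clock: 35.52
eef_pos: [0.451, -0.0414, 0.2149]
tool_rot: [-0.001, 0.0, 1.0, 0.001]
contact_force: [1.0, 0.5, -1.2]
gripper_width: 0.041
grip_force: 30.0
```

>>> {"api": "send_rows", "payload": {"series": [[[-0.01,0.08,0],0,0.3],[[-0.02,0.16,0],0,0.3],[[-0.03,0.24,0],0,0.3],[[-0.03,0.32,0],0,0.3],[[-0.04,0.4,0],0,0.3],[[-0.04,0.48,0],0,0.3],[[-0.05,0.56,0],0,0.3],[[-0.05,0.63,0],0,0.3]]}}

```text
clock: 36.18
eef_pos: [0.4759, 0.2736, 0.2145]
tool_rot: [-0.001, -0.0, 1.0, -0.0]
contact_force: [0.6, -0.6, -0.8]
gripper_width: 0.0409
grip_force: 30.0
```

>>> {"api": "send_rows", "payload": {"series": [[[-0.008,0.07,0],0,0.3],[[-0.008,0.13,0],0,0.3],[[-0.008,0.166,0],0,0.3],[[-0.008,0.166,0],0,0.3],[[-0.008,0.166,0],0,0.3],[[-0.008,0.166,0],0,0.3],[[-0.008,0.166,0],0,0.3]]}}

```text
clock: 36.77
eef_pos: [0.4808, 0.3531, 0.2161]
tool_rot: [-0.001, 0.001, 1.0, -0.0]
contact_force: [-0.9, 0.3, -1.5]
gripper_width: 0.0404
grip_force: 30.0
```

>>> {"api": "send_rows", "payload": {"series": [[[0,0.0024,0.06],0,0.3],[[0,0.0024,0.13],0,0.3],[[0,0.0024,0.2],0,0.3],[[0,0.0024,0.26],0,0.3],[[0,0.0024,0.31],0,0.3],[[0,0.0024,0.34],0,0.3],[[0,0.0024,0.348],0,0.3],[[0,0.0024,0.348],0,0.3]]}}

```text
clock: 37.43
eef_pos: [0.4804, 0.3543, 0.0418]
tool_rot: [-0.001, 0.001, 1.0, -0.001]
contact_force: [-0.6, -0.2, -0.7]
gripper_width: 0.0409
grip_force: 30.0
```

>>> {"api": "send_rows", "payload": {"series": [[[0,0,0.003],0,0.3],[[0,0,0.007],0,0.3],[[0,0,0.007],0,0.3],[[0,0,0.007],0,0.3]]}}

```text
clock: 37.77
eef_pos: [0.4817, 0.3559, 0.0406]
tool_rot: [0.001, 0.0, 1.0, 0.0]
contact_force: [-0.1, 0.1, -1.1]
gripper_width: 0.0408
grip_force: 30.0
```

>>> {"api": "send_rows", "payload": {"series": [[[0.001,-0.002,0.004],0,0.3],[[0.001,-0.002,0.008],0,0.3],[[0.001,-0.002,0.01],0,0.3],[[0.001,-0.002,0.01],0,0.3],[[0.001,-0.002,0.01],0,0.3]]}}

```text
clock: 38.18
eef_pos: [0.4804, 0.3546, 0.0343]
tool_rot: [-0.0, 0.0, 1.0, -0.0]
contact_force: [0.3, -0.2, -1.7]
gripper_width: 0.0408
grip_force: 30.0
```

>>> {"api": "send_rows", "payload": {"series": [[[0,0,0.001],0,0.3],[[0,0,0.002],0,0.3],[[0,0,0.002],0,0.3],[[0,0,0.002],0,0.3]]}}

```text
clock: 38.52
eef_pos: [0.4807, 0.3546, 0.034]
tool_rot: [0.0, 0.0, 1.0, -0.0]
contact_force: [-2.6, -1.7, 5.1]
gripper_width: 0.0405
grip_force: 30.0
```

>>> {"api": "send_rows", "payload": {"series": [[[0,0,0.001],0,0.3],[[0,0,0.002],0,0.3],[[0,0,0.002],0,0.3],[[0,0,0.002],0,0.3]]}}

```text
clock: 38.85
eef_pos: [0.4808, 0.3547, 0.034]
tool_rot: [-0.0, -0.0, 1.0, -0.0]
contact_force: [-5.3, -2.3, 10.9]
gripper_width: 0.0407
grip_force: 30.0
```

>>> {"api": "send_rows", "payload": {"series": [[[0,0,-0.002],0,0.5],[[0,0,-0.002],0,0.65],[[0,0,-0.002],0,0.72],[[0,0,-0.002],0,0.72],[[0,0,-0.002],0,0.72]]}}

```text
clock: 39.27
eef_pos: [0.4804, 0.3545, 0.0331]
tool_rot: [-0.0, 0.0, 1.0, -0.0]
contact_force: [0.9, -0.3, -0.4]
gripper_width: 0.067
grip_force: 0.0
```

>>> {"api": "send_rows", "payload": {"series": [[[0,0,-0.03],0,0.72],[[0,0,-0.1],0,0.72],[[0,0,-0.18],0,0.72],[[0,0,-0.26],0,0.72],[[0,0,-0.34],0,0.72],[[0,0,-0.41],0,0.72],[[0,0,-0.418],0,0.72]]}}

```text
clock: 39.85
eef_pos: [0.4837, 0.3563, 0.251]
tool_rot: [0.006, -0.0, 1.0, 0.003]
contact_force: [0.5, 0.0, 0.7]
gripper_width: 0.068
grip_force: 0.0
```

>>> {"api": "send_rows", "payload": {"series": [[[-0.01,-0.06,0],0,1],[[-0.02,-0.14,0],0,1],[[-0.02,-0.22,0],0,1],[[-0.03,-0.3,0],0,1],[[-0.03,-0.38,0],0,1],[[-0.04,-0.46,0],0,1],[[-0.04,-0.54,0],0,1],[[-0.05,-0.61,0],0,1]]}}

```text
clock: 40.52
eef_pos: [0.5047, 0.0475, 0.2419]
tool_rot: [-0.0, 0.0, 1.0, -0.0]
contact_force: [0.1, 0.0, -0.2]
gripper_width: 0.094
grip_force: 0.0
```

>>> {"api": "send_rows", "payload": {"series": [[[-0.01,-0.08,0],0,1],[[-0.02,-0.16,0],0,1],[[-0.02,-0.24,0],0,1],[[-0.03,-0.32,0],0,1],[[-0.03,-0.4,0],0,1],[[-0.04,-0.48,0],0,1],[[-0.04,-0.56,0],0,1],[[-0.04,-0.64,0],0,1]]}}

```text
clock: 41.18
eef_pos: [0.525, -0.2723, 0.2416]
tool_rot: [-0.0, 0.0, 1.0, 0.0]
contact_force: [0.2, -0.5, -0.1]
gripper_width: 0.0942
grip_force: 0.0
```

>>> {"api": "send_rows", "payload": {"series": [[[-0.007,-0.07,0],0,1],[[-0.007,-0.131,0],0,1],[[-0.007,-0.131,0],0,1],[[-0.007,-0.131,0],0,1],[[-0.007,-0.131,0],0,1],[[-0.007,-0.131,0],0,1]]}}

```text
clock: 41.68
eef_pos: [0.5291, -0.3345, 0.2422]
tool_rot: [-0.0, -0.001, 1.0, 0.0]
contact_force: [0.6, 0.9, -0.7]
gripper_width: 0.094
grip_force: 0.0
```

Run:
```python
from h import *
s=sensors.read_state();p=s["eef_pos"];print(p,s["tool_rot"],s["joints"][5])
b=camera("top");c=calibration("top")
for n,X in(("garlic_c",[.4318,-.0391,.044]),("tin_c",[.699,-.199,.11]),("salt_shaker_c",[.481,.3545,.096])):
  print(n,[(round(x["confidence"],2),x["extent"]) for x in silhouettes(n,"top")[:2]],proj(c,X).round(1))
cv2.imwrite("pics/m1.png",cv2.resize(b[195:345,150:400],(750,450),interpolation=cv2.INTER_CUBIC))
```

```text
[ 0.52906972 -0.33452538  0.24217231] [-1.40861544e-04 -6.28980438e-04  9.99999750e-01  2.90567100e-04] -2.316897211222049
garlic_c [(0.72, [339.0, 284.2, 365.3, 310.5])] [[350.4 297.6]]
tin_c [(0.84, [405.9, 169.3, 445.3, 212.0])] [[423.7 183.6]]
salt_shaker_c [(0.92, [175.2, 258.2, 197.6, 278.0])] [[180.7 266. ]]
```

View pics/m1.png

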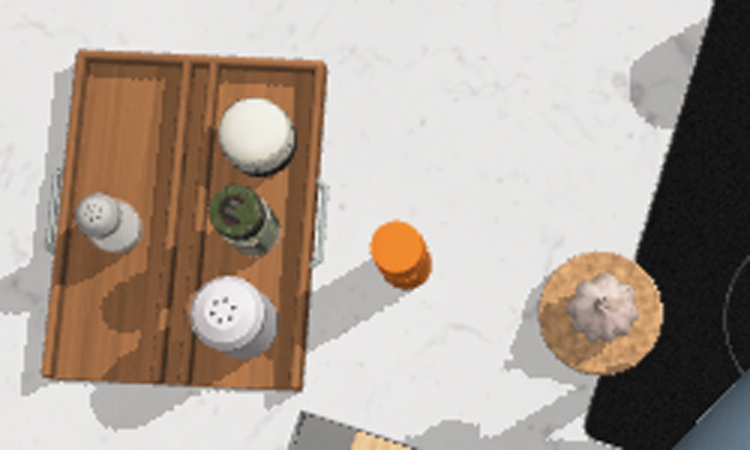

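The salt shaker is back in its old pixels. The garlic stands upright in the middle of the trivet (604,307), and the tin is unmoved. Fetching the honey jar.

>>> {"api": "send_rows", "payload": {"series": [[[0,-0.001,0.06],0,1],[[0,-0.001,0.14],0,1],[[0,-0.001,0.21],0,1],[[0,-0.001,0.27],0,1],[[0,-0.001,0.31],0,1],[[0,-0.001,0.34],0,1],[[0,-0.001,0.35],0,1],[[0,-0.001,0.35],0,1]]}}

```text
clock: 42.55
eef_pos: [0.5283, -0.3353, 0.0661]
tool_rot: [-0.001, -0.0, 1.0, 0.001]
contact_force: [-0.8, 0.2, 0.2]
gripper_width: 0.094
grip_force: 0.0
```

>>> {"api": "send_rows", "payload": {"series": [[[0,0,0.008],0,1],[[0,0,0.014],0,1],[[0,0,0.014],0,1],[[0,0,0.014],0,1],[[0,0,0.014],0,1]]}}

```text
clock: 42.97
eef_pos: [0.5293, -0.3367, 0.0612]
tool_rot: [0.0, 0.0, 1.0, -0.0]
contact_force: [-0.1, -0.4, -0.4]
gripper_width: 0.0941
grip_force: 0.0
```

>>> {"api": "send_rows", "payload": {"series": [[[0,0,0],0,0.85],[[0,0,0],0,0.75],[[0,0,0],0,0.65],[[0,0,0],0,0.5],[[0,0,0],0,0.4],[[0,0,0],0,0.4],[[0,0,0],0,0.4],[[0,0,0],0,0.4]]}}

```text
clock: 43.63
eef_pos: [0.529, -0.3362, 0.0606]
tool_rot: [-0.0, 0.0, 1.0, 0.0]
contact_force: [-1.2, 2.7, 1.9]
gripper_width: 0.0699
grip_force: 30.0
```

>>> {"api": "send_rows", "payload": {"series": [[[0,0,-0.02],0,0.4],[[0,0,-0.06],0,0.4],[[0,0,-0.12],0,0.4],[[0,0,-0.19],0,0.4],[[0,0,-0.26],0,0.4],[[0,0,-0.31],0,0.4],[[0,0,-0.32],0,0.4],[[0,0,-0.32],0,0.4]]}}

```text
clock: 44.3
eef_pos: [0.5294, -0.3371, 0.2221]
tool_rot: [0.001, 0.0, 1.0, -0.001]
contact_force: [0.3, -0.4, -6.2]
gripper_width: 0.0698
grip_force: 30.0
```

>>> {"api": "send_rows", "payload": {"series": [[[0.01,0.05,0],0,0.4],[[0.02,0.12,0],0,0.4],[[0.04,0.2,0],0,0.4],[[0.05,0.28,0],0,0.4],[[0.06,0.36,0],0,0.4],[[0.08,0.44,0],0,0.4],[[0.09,0.52,0],0,0.4],[[0.1,0.6,0],0,0.4]]}}

```text
clock: 44.97
eef_pos: [0.4763, -0.0342, 0.2168]
tool_rot: [-0.003, 0.0, 1.0, 0.001]
contact_force: [1.0, 0.3, -5.6]
gripper_width: 0.0697
grip_force: 30.0
```

>>> {"api": "send_rows", "payload": {"series": [[[0.01,0.08,0],0,0.4],[[0.03,0.16,0],0,0.4],[[0.05,0.24,0],0,0.4],[[0.06,0.32,0],0,0.4],[[0.07,0.4,0],0,0.4],[[0.08,0.48,0],0,0.4],[[0.1,0.56,0],0,0.4],[[0.11,0.62,0],0,0.4]]}}

```text
clock: 45.63
eef_pos: [0.4208, 0.2756, 0.2168]
tool_rot: [-0.003, -0.001, 1.0, -0.001]
contact_force: [1.0, -0.0, -5.2]
gripper_width: 0.0702
grip_force: 30.0
```

>>> {"api": "send_rows", "payload": {"series": [[[0.031,0.06,0],0,0.4],[[0.031,0.11,0],0,0.4],[[0.031,0.15,0],0,0.4],[[0.031,0.164,0],0,0.4],[[0.031,0.164,0],0,0.4],[[0.031,0.164,0],0,0.4],[[0.031,0.164,0],0,0.4]]}}

```text
clock: 46.22
eef_pos: [0.4082, 0.3543, 0.2191]
tool_rot: [-0.001, 0.001, 1.0, -0.001]
contact_force: [0.3, 0.5, -5.1]
gripper_width: 0.07
grip_force: 30.0
```

>>> {"api": "send_rows", "payload": {"series": [[[0,0.001,0.05],0,0.4],[[0,0.001,0.12],0,0.4],[[0,0.001,0.18],0,0.4],[[0,0.001,0.24],0,0.4],[[0,0.001,0.28],0,0.4],[[0,0.001,0.31],0,0.4],[[0,0.001,0.318],0,0.4],[[0,0.001,0.318],0,0.4]]}}

```text
clock: 46.88
eef_pos: [0.4079, 0.3547, 0.0602]
tool_rot: [-0.001, 0.001, 1.0, -0.001]
contact_force: [0.5, 0.2, -4.8]
gripper_width: 0.0702
grip_force: 30.0
```

>>> {"api": "send_rows", "payload": {"series": [[[0,0,0.003],0,0.4],[[0,0,0.006],0,0.4],[[0,0,0.006],0,0.4],[[0,0,0.006],0,0.4]]}}

```text
clock: 47.22
eef_pos: [0.4091, 0.3564, 0.0595]
tool_rot: [0.001, 0.0, 1.0, 0.0]
contact_force: [0.1, 0.0, -4.9]
gripper_width: 0.0698
grip_force: 30.0
```

>>> {"api": "send_rows", "payload": {"series": [[[0,-0.001,0.004],0,0.4],[[0,-0.001,0.008],0,0.4],[[0,-0.001,0.011],0,0.4],[[0,-0.001,0.011],0,0.4],[[0,-0.001,0.011],0,0.4]]}}

```text
clock: 47.63
eef_pos: [0.4084, 0.3556, 0.0528]
tool_rot: [-0.0, 0.0, 1.0, -0.0]
contact_force: [-0.2, 0.4, -5.2]
gripper_width: 0.0697
grip_force: 30.0
```

>>> {"api": "send_rows", "payload": {"series": [[[0,0,0.001],0,0.4],[[0,0,0.002],0,0.4],[[0,0,0.002],0,0.4],[[0,0,0.002],0,0.4]]}}

```text
clock: 47.97
eef_pos: [0.4086, 0.3557, 0.0525]
tool_rot: [-0.0, -0.0, 1.0, -0.0]
contact_force: [-3.3, -2.2, 2.0]
gripper_width: 0.0698
grip_force: 30.0
```

>>> {"api": "send_rows", "payload": {"series": [[[0,0,0],0,0.8],[[0,0,0],0,0.9],[[0,0,0],0,1],[[0,0,0],0,1],[[0,0,0],0,1]]}}

```text
clock: 48.38
eef_pos: [0.4088, 0.3558, 0.0522]
tool_rot: [0.0, 0.0, 1.0, 0.0]
contact_force: [-0.5, 0.7, -0.5]
gripper_width: 0.0938
grip_force: 0.0
```

>>> {"api": "send_rows", "payload": {"series": [[[0,0,-0.03],0,1],[[0,0,-0.1],0,1],[[0,0,-0.18],0,1],[[0,0,-0.26],0,1],[[0,0,-0.34],0,1],[[0,0,-0.4],0,1],[[0,0,-0.4],0,1]]}}

```text
clock: 48.97
eef_pos: [0.4118, 0.3575, 0.2604]
tool_rot: [0.006, -0.0, 1.0, 0.003]
contact_force: [0.3, 0.5, -0.2]
gripper_width: 0.0937
grip_force: 0.0
```

>>> {"api": "send_rows", "payload": {"series": [[[0,-0.08,0],0,1],[[0,-0.16,0],0,1],[[0,-0.24,0],0,1],[[0,-0.32,0],0,1],[[0,-0.4,0],0,1],[[0,-0.4,0],0,1],[[0,-0.4,0],0,1]]}}

```text
clock: 49.55
eef_pos: [0.4086, 0.1541, 0.2514]
tool_rot: [-0.0, 0.002, 1.0, 0.0]
contact_force: [0.0, 0.3, 0.1]
gripper_width: 0.0939
grip_force: 0.0
```

Run:
```python
from h import *
b=camera("top")
for n in("honey_jar_c","salt_shaker_c","garlic_c","tin_c","spice_jar_c","steel_shaker_c","timer_c"):
  print(n,[(round(x["confidence"],2),x["extent"]) for x in silhouettes(n,"top")[:2]])
s=camera("scene")
cv2.imwrite("pics/f1.png",np.hstack([cv2.resize(b[160:350,140:460],(480,285)),cv2.resize(s[130:340,90:400],(320,217))[:285] if 0 else cv2.copyMakeBorder(cv2.resize(s[130:340,90:400],(320,217)),0,68,0,0,0)]))
```

```text
honey_jar_c [(0.66, [223.5, 224.9, 250.2, 243.3]), (0.62, [160.8, 282.9, 193.6, 317.4])]
salt_shaker_c [(0.53, [175.0, 259.3, 188.8, 278.3])]
garlic_c [(0.83, [342.5, 284.4, 364.2, 311.1])]
tin_c [(0.88, [403.6, 167.4, 444.4, 207.9])]
spice_jar_c []
steel_shaker_c []
timer_c [(0.72, [223.6, 224.2, 249.0, 245.2])]
```

View pics/f1.png

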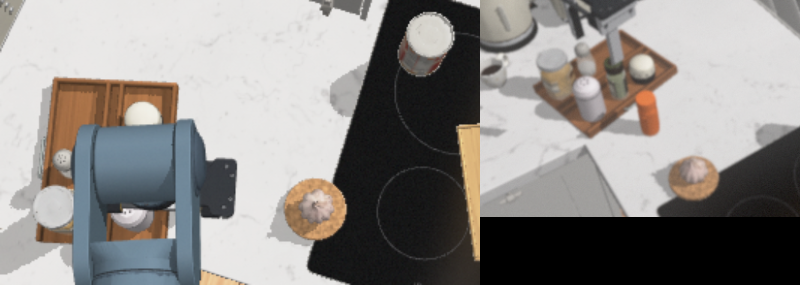

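The last picture shows honey jar, salt shaker, spice jar, steel shaker and timer standing in the caddy. The garlic is upright mid-trivet at (316,206), and the tin is in place. Handing in.

```bash
python3 -c "
from cell import workorder
print(workorder.hand_in())"
```

```text
the job is handed in; nothing more can be done
None
```

I handed the job in at about 50 s: the garlic stands upright in the middle of the trivet, the honey jar and salt shaker are back in their old places to within about 2–3 mm by the top camera (the arm hid part of both), and the tin has not moved.

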